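# Unload the dead-weight tester and draw its piston for inspection

### The job

Unload the dead-weight tester: set the two brass weights that stand on its piston's weight plate into empty wells of the wooden weight block, one per well and fully down, without dropping them. Then grip the piston by its spindle, draw it straight and gently up until about half of its shaft is out of the cylinder - never all the way, never forced sideways, never let fall back - and finish while still holding it there, upright and still, for inspection. Leave the weight already in the block and everything else on the bench where it is.

Things in the scene. Friction and masses are not known exactly. Their poses are not given: they have to be found in the camera images.
- weight_a_mid (a point): One of the two brass weights on the piston's plate: an upright plain cylinder, 22 mm diameter, 40 mm high, with a thin groove near the top; 0.08 to 0.16 kg. Point: its centre, 20 mm above its underside; z is its axis. It stands about 36 mm from the spindle's axis, at any bearing, on the plate's top face.
- weight_b_mid (a point): The other brass weight on the plate, identical, on the opposite side of the spindle from the first. Point: its centre, 20 mm above its underside.
- weight_home_mid (a point): A third, identical brass weight that already sits in the first well of the block (hole 0) and stays there. Point: its centre.
- spindle (a point): Plain upright steel spindle on top of the piston, 20 mm diameter, standing 48 mm above the top face of the weight plate. Point: its centre, 24 mm above that face; z is the piston's axis. The piston is one loose rigid part, 0.35 to 0.6 kg, free to turn. Below the spindle: round flat weight plate (104 mm diameter, 6 mm thick), hub (34 mm diameter, 12 mm high), shaft.
- shaft_foot (a point): Centre of the lower end of the piston's polished shaft, 20 mm diameter, 70 mm long, 112 mm below the spindle's centre. At the start the hub rests on the cylinder's top face, so the whole shaft is hidden in the bore and this point is 70 mm below that face; only weight and rubbing keep it down.
- cylinder_top (a point): Centre of the top face of the tester's fixed steel cylinder (44 mm outer diameter), 140 mm above the bench: the mouth of the upright bore, 22 mm wide, so the shaft has 1 mm of play all round. z points straight up along the bore; the plate's top face starts 18 mm above this point.
- tester: The dead-weight tester, fixed to the bench. Origin on the bench under the bore. Grey base 320 by 150 mm, 52 mm high, from 90 mm to its -x to 230 mm to its +x. At +x 185 mm, +y 45 mm stands a round digital gauge, 250 mm high, 104 mm wide; at -x a low star handle reaches 145 mm out, up to 90 mm high.
- block: The wooden weight block, fixed to the bench: 200 mm (its x) by 60 mm (its y) by 24 mm high. Origin at the centre of its underside. Four round wells in a row along its x, 46 mm apart, each 30 mm wide and 10 mm deep, floors 14 mm above the bench. It lies either to the left or to the right of the tester.
- block_hole0 (a point): Centre of the mouth of the first well, at the block's -x end, on the top face 24 mm above the bench; filled by the third weight. A weight that sits fully down in a well has its centre 10 mm above this level.
- block_hole1 (a point): Centre of the mouth of the second well, empty at the start.
- block_hole2 (a point): Centre of the mouth of the third well, empty at the start.
- block_hole3 (a point): Centre of the mouth of the fourth well, at the block's +x end, empty at the start.
- detector: Bystander: a metal gas detector lying on its back, 150 by 85 mm, 42 mm high, with a sensor cap at one end; on the other side of the tester from the block. Origin: centre of its underside.
- disc_weights: Bystander: a stack of three steel disc weights, 90 mm diameter, 43 mm high. Origin: centre of the underside.
- oil_bottle: Bystander: a white oil bottle with a black cap, 50 mm diameter, 130 mm high. Origin: centre of the underside.
- spanner: Bystander: a steel spanner, 160 mm long, lying flat near the robot.
- loupe: Bystander: a black eye loupe, 34 mm diameter, 30 mm high, standing near the robot. Origin: centre of the underside.
- screwdriver: Bystander: a screwdriver with a black handle, 170 mm long, lying flat near the robot, to the left.
Mind the look-alikes: they are no part of the job. What is shaped like the part that bears weight_home_mid but blue or orange is not meant.

How it is judged (in metres and radians):
On the way:
1. both weights sit in wells of the block while the piston is still fully down ((horizontal distance between weight_a_mid and block_hole0 below 0.006 m or horizontal distance between weight_a_mid and block_hole1 below 0.006 m or horizontal distance between weight_a_mid and block_hole2 below 0.006 m or horizontal distance between weight_a_mid and block_hole3 below 0.006 m) and z of weight_a_mid in the frame of block between 0.03 and 0.037 m and angle between each of weight_a_mid, weight_b_mid's own z axis and vertical below 0.15 rad and contact force between the fingers and weight_a below 0.05 N and (horizontal distance between weight_b_mid and block_hole0 below 0.006 m or horizontal distance between weight_b_mid and block_hole1 below 0.006 m or horizontal distance between weight_b_mid and block_hole2 below 0.006 m or horizontal distance between weight_b_mid and block_hole3 below 0.006 m) and z of weight_b_mid in the frame of block between 0.03 and 0.037 m and contact force between the fingers and weight_b below 0.05 N and z of shaft_foot in the frame of cylinder_top below -0.066 m), for 0.2 s.
At the end, for the whole second after the job is handed in: All three weights upright in wells, let go: within 6 mm of centre, 3 mm of fully down. Fingers hold the piston still (under 10 mm/s), 23 to 47 mm of its shaft out, the rest in the bore, upright within 2 degrees, pressing on the cylinder with less than 8 N ((horizontal distance between weight_a_mid and block_hole0 below 0.006 m or horizontal distance between weight_a_mid and block_hole1 below 0.006 m or horizontal distance between weight_a_mid and block_hole2 below 0.006 m or horizontal distance between weight_a_mid and block_hole3 below 0.006 m) and z of weight_a_mid in the frame of block between 0.03 and 0.037 m and angle between each of weight_a_mid, weight_b_mid, weight_home_mid's own z axis and vertical below 0.15 rad and contact force between the fingers and weight_a below 0.05 N and (horizontal distance between weight_b_mid and block_hole0 below 0.006 m or horizontal distance between weight_b_mid and block_hole1 below 0.006 m or horizontal distance between weight_b_mid and block_hole2 below 0.006 m or horizontal distance between weight_b_mid and block_hole3 below 0.006 m) and z of weight_b_mid in the frame of block between 0.03 and 0.037 m and contact force between the fingers and weight_b below 0.05 N and (horizontal distance between weight_home_mid and block_hole0 below 0.006 m or horizontal distance between weight_home_mid and block_hole1 below 0.006 m or horizontal distance between weight_home_mid and block_hole2 below 0.006 m or horizontal distance between weight_home_mid and block_hole3 below 0.006 m) and z of weight_home_mid in the frame of block between 0.03 and 0.037 m and contact force between the fingers and weight_home below 0.05 N and z of shaft_foot in the frame of cylinder_top between -0.047 and -0.023 m and horizontal distance between shaft_foot and cylinder_top below 0.003 m and angle between spindle's own z axis and vertical below 0.035 rad and contact force between the fingers and piston above 1 N and contact force between piston and tester below 8 N and linear speed of piston below 0.01 m/s); the arm keeps its last pose, push and grip.
It fails at once if the piston is drawn all the way out (62 mm or more of its shaft shows) (z of shaft_foot in the frame of cylinder_top above -0.008 m).
It fails at once if the piston is forced against its cylinder (over 40 N) (contact force between piston and tester above 40 N).
It fails at once if the drawn piston is let fall back (contact force between the fingers and piston below 0.05 N and linear speed of piston above 0.25 m/s).
It fails at once if a weight is dropped (faster than 0.5 m/s with no finger on it) ((contact force between the fingers and weight_a below 0.05 N and linear speed of weight_a above 0.5 m/s) or (contact force between the fingers and weight_b below 0.05 N and linear speed of weight_b above 0.5 m/s)).
It fails at once if a bystander is disturbed (moved 15 mm, the long tools 20 mm; the third weight 8 mm) (distance of any of detector, disc_weights, oil_bottle, loupe from where it was at the start of the episode above 0.015 m or distance of any of spanner, screwdriver from where it was at the start of the episode above 0.02 m or distance of weight_home_mid from where it was at the start of the episode above 0.008 m).
It also fails if it takes over 72 s, if anything falls off the work surface, if the arm or the gripper's body presses on something with over 40 N, if the wrist force passes 120 N, or if a joint passes its speed limit or range.

### The arm

A 6-joint arm with a two-finger parallel gripper is mounted at the origin on the work surface. World frame = base frame: x ahead of the robot, y to its left, z up, the work surface at z = 0. Lengths are in mm, angles in degrees, forces in N, time in s.
With the tool pointing down it reaches from about 350 to 850 mm from the base axis. Payload 8.1 kg.
Tool frame: the origin (TCP) lies midway between the tips of the shut fingers; the grasp point (between the pads) lies 19 mm behind it; z points along the fingers, y is the direction in which the jaws open and shut (so a half turn about z gives the same grasp; the last joint's range is limited). The gripper opens to 85 mm and grips with 20 to 120 N. Pads are 22 mm wide; open, the fingers measure 114 mm over their backs; the gripper's body (76 mm by 85 mm) begins 54 mm behind the grasp point. The pads swing forward as they close: fully open they stand 13 mm farther back than shut.
Start: joints at [-73.705, 7.471, 85.268, -0, 87.261, -4.893], TCP at [216.877, -559.437, 197.692] pointing down, gripper open.
Joint ranges: [-169.43, 169.43], [-51.17, 129.36], [1.28, 143.12], [-76.62, 256.62], [0, 156.53], [-152.29, 152.29]. Speed limits (degrees/s): [136.94, 136.94, 159.86, 180, 180, 180].

### API

Orientations are given as [roll, pitch, yaw] about the fixed x, y, z axes, in that order (R = Rz(yaw) Ry(pitch) Rx(roll)).
In Python, from bench import telemetry, snapshot, camera_params, job gives the robot as it stands. The module is installed in compiled form; this text tells all that it offers.
- The arm moves only by the shell command python3 -m jog 'ROWS' [FORCE]. ROWS is JSON, a list that holds one entry, the list of rows, each a list of 7 numbers: the shift along the tool's x, y, z in units of 50 mm (1.0 is 50 mm), then the turn, a rotation vector about the tool's x, y, z in units of 2 pi rad (1.0 is 2 pi rad), then the opening, from 0 (shut) to 1 (fully open). In form: [[[dx, dy, dz, rx, ry, rz, claw], ...]]. A call has 1 to 12 rows; each row shifts and turns the commanded pose from where the row before left it, along the tool's axes as they then stand; what a row does not reach is not made up. A row lasts 1/8 s, in which the tool goes at most 62.5 mm and 10.7 degrees, less where a joint would pass 70% of its speed; a pose out of reach is approached as far as the arm can. A call with a number of a shift or a turn outside -1 to 1 is refused whole. A call with a gripper value outside its range is refused whole. The fingers move at their own pace and stop on an object; FORCE is the grip in N (left out, the last holds). Time passes only in rows, so rows that do not move let the fingers close. It gives the time, the measured TCP pose, the force and the opening at its end, in the units of the state.
- telemetry.sense(): the state, without advancing time (a new reading comes with each control period).
- snapshot(name): name is "scene" or "top"; returns (picture, depth): 400x640x3 uint8, red, green, blue; 400x640 float32, mm along the optical axis (not along the pixel's ray), 0 where there is no reading.
- camera_params(name): a dict with "K" (3x3 intrinsics, pixels), "D" ([k1, k2, p1, p2, k3] as OpenCV has them; the pictures are not rectified), "extrinsics" (4x4, takes a point from camera to world coordinates). Camera axes: x right, y down, z forward; pixel columns grow to the right and rows downward; lengths in mm; the calibration is good to about 2 mm. A picture is of the moment at which its call begins. camera_params takes no time and is no camera call.
- job.hand_in(): hands the job in, once; it reports no verdict.
The state is a dict: "time": time; "joint_pos": joint angles; "qd": joint speeds; "joint_efforts": joint torques, N m; "tool_pos": TCP position; "tcp_rot": TCP orientation; "ft_force": force on the tool from outside, world axes, zero at the start; "wrist_torque": the same for the moment, N m; "finger_gap": finger opening in mm.
Only numpy, scipy, OpenCV 4.12 (cv2) and the standard library are available. Lean on these libraries where they do the work, as an engineer would, in place of code of your own. Each camera call takes 0.05 s, during which the arm holds its last target. There are 200 camera calls.

## Working session

There is one attempt and no reset: what is moved stays moved. The work goes in short steps, Python scripts to look and compute and a shell command to move; the robot and the scene stay as the last step left them, time stands still between calls to the robot, and variables do not carry over. Pictures are saved under pics/ and viewed, about 8 in all and at most 12, crops included, and the job is handed in when it is done.

```bash
mkdir -p pics
cat > h.py <<'E'
import numpy as np,cv2
from bench import telemetry,snapshot,camera_params,job
def save(n,im): cv2.imwrite('pics/'+n,cv2.cvtColor(im,cv2.COLOR_RGB2BGR))
def ray(cam,uv):
    p=camera_params(cam);K=np.array(p['K'],float);D=np.array(p['D'],float);T=np.array(p['extrinsics'],float)
    n=cv2.undistortPoints(np.array(uv,float).reshape(-1,1,2),K,D).reshape(-1,2)
    d=np.c_[n,np.ones(len(n))]@T[:3,:3].T
    return T[:3,3],d
def onz(cam,uv,z):
    o,d=ray(cam,uv); return o+d*((z-o[2])/d[:,2])[:,None]
def cloud(cam,depth):
    v,u=np.mgrid[0:400,0:640]; o,d=ray(cam,np.c_[u.ravel(),v.ravel()])
    P=o+d*depth.reshape(-1,1); P[depth.ravel()<=0]=np.nan
    return P.reshape(400,640,3)
def proj(cam,P):
    p=camera_params(cam);T=np.linalg.inv(np.array(p['extrinsics'],float))
    return cv2.projectPoints(np.array(P,float).reshape(-1,1,3),cv2.Rodrigues(T[:3,:3])[0],T[:3,3],np.array(p['K'],float),np.array(p['D'],float))[0].reshape(-1,2)
E
python3 - <<'E'
from h import *
for c in ('scene','top'):
    im,d=snapshot(c); save(c+'0.png',im); np.savez(c+'0.npz',im=im,d=d)
    p=camera_params(c); print(c,np.round(p['K'],1).tolist(),p['D'],np.round(p['extrinsics'],3).tolist())
print(telemetry.sense())
E
```

```text
scene [[393.1, 0.0, 318.8], [0.0, 393.1, 200.4], [0.0, 0.0, 1.0]] [0.02569653 0.         0.         0.         0.        ] [[-0.58, 0.619, -0.529, 1029.818], [0.815, 0.429, -0.391, 422.768], [-0.015, -0.658, -0.753, 878.771], [0.0, 0.0, 0.0, 1.0]]
top [[361.9, 0.0, 323.3], [0.0, 361.9, 201.5], [0.0, 0.0, 1.0]] [-0.05097074  0.          0.          0.          0.        ] [[-0.006, -0.983, 0.182, 336.77], [-1.0, 0.007, 0.007, 53.494], [-0.008, -0.182, -0.983, 1045.076], [0.0, 0.0, 0.0, 1.0]]
{'time': 0.1, 'joint_pos': array([-7.37059752e+01,  7.51174141e+00,  8.53241819e+01,  1.97565411e-03,
        8.72603932e+01, -4.89425275e+00]), 'qd': array([-0.00426177, -0.07449661, -0.26131382, -0.03572025, -0.04500496,
        0.03844914]), 'joint_efforts': array([ 9.38984449e-04, -5.70947993e+01, -5.01943767e+01, -2.10568442e-04,
        8.08046112e-03,  2.21807102e-05]), 'tool_pos': array([ 216.72707788, -558.89906525,  196.72840779]), 'tcp_rot': array([-1.79904203e+02, -1.01834747e-02,  2.11881729e+01]), 'ft_force': array([-0.15713898,  0.53758547,  0.4780433 ]), 'wrist_torque': array([ 0.02559689,  0.01536359, -0.01533024]), 'finger_gap': 85.52201255134155}
```

View pics/top0.png

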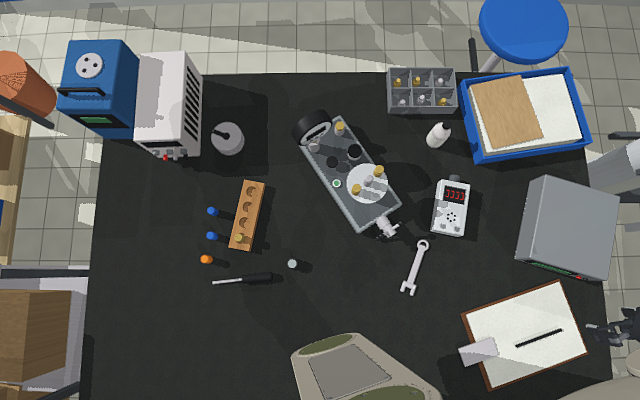

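View pics/scene0.png

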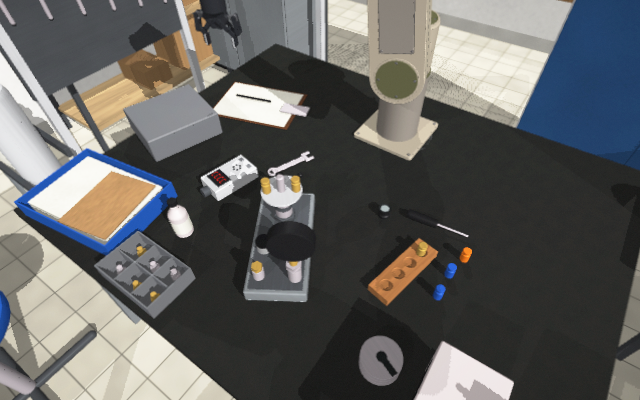

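The top view shows the plate at (368,182). It carries two brass weights at about (378,170) and (357,188), with the spindle between them. The brass at (340,126) is a valve on the tester and the others are in the grey bin. The block is at (247,215), its filled well at (239,238) and its empty wells above that. The blue and orange pegs to its left are look-alikes.

Run:
```python
from h import *
from scipy import ndimage as nd
for c in ('top','scene'):
    f=np.load(c+'0.npz');im,d=f['im'],f['d'];P=cloud(c,d);z=P[...,2]
    hsv=cv2.cvtColor(im,cv2.COLOR_RGB2HSV)
    br=(hsv[...,0]>17)&(hsv[...,0]<30)&(hsv[...,1]>110)&(hsv[...,2]>90)
    br[:, :170]&=False
    L,n=nd.label(br)
    for i in range(1,n+1):
        m=L==i
        if m.sum()<12: continue
        ys,xs=np.where(m); zz=np.nanmax(z[m]); t=m&(z>zz-5)
        q=P[t]; print(c,'brass',m.sum(),xs.mean().round(1),ys.mean().round(1),'zmax',zz.round(1),'top med',np.nanmean(q,0).round(1),t.sum())
    # plate
    t=(np.abs(z-158)<4)&(im.min(2)>110); L,n=nd.label(t); 
    if n:
        k=np.argmax(nd.sum(t,L,range(1,n+1)))+1; ct=max(cv2.findContours((L==k).astype(np.uint8),cv2.RETR_EXTERNAL,cv2.CHAIN_APPROX_NONE)[0],key=len)
        h=cv2.convexHull(ct).reshape(-1,2); w=onz(c,h,158); cc,r=cv2.minEnclosingCircle(w[:,:2].astype(np.float32)); print(c,'plate',(L==k).sum(),cc,r)
    # spindle top z=206
    t=(z>201)&(z<211)&(hsv[...,1]<60)&(np.hypot(P[...,0]-P[...,0],0)==0); L,n=nd.label(t)
    for i in range(1,n+1):
        m=L==i
        if m.sum()>8: print(c,'z206',m.sum(),np.nanmean(P[m],0).round(1))
    # block top
    t=(np.abs(z-24)<5)&(hsv[...,0]>5)&(hsv[...,0]<22)&(hsv[...,1]>90); L,n=nd.label(t)
    k=np.argmax(nd.sum(t,L,range(1,n+1)))+1; m=(L==k).astype(np.uint8)
    ct=max(cv2.findContours(m,cv2.RETR_EXTERNAL,cv2.CHAIN_APPROX_NONE)[0],key=len).reshape(-1,2)
    w=onz(c,ct,24)[:,:2].astype(np.float32); print(c,'block',m.sum(),cv2.minAreaRect(w),'z',np.nanmedian(z[L==k]))
    a,b=(np.s_[140:265,200:420],4) if c=='top' else (np.s_[165:310,240:450],4)
    save(f'crop_{c}.png',cv2.resize(im[a],None,fx=3.6,fy=3.6,interpolation=cv2.INTER_CUBIC))
```

```text
top brass 53 416.1 81.4 zmax 38.9 top med [ 902.1 -228.8   36.1] 7
top brass 49 396.8 82.8 zmax 34.5 top med [ 898.5 -168.3   32.8] 14
top brass 50 441.7 101.7 zmax 37.9 top med [ 833.6 -304.3   34.8] 10
top brass 59 339.4 125.8 zmax 103.1 top med [725.7  14.  100. ] 42
top brass 86 378.5 170.3 zmax 200.4 top med [572.8 -76.6 197.5] 56
top brass 75 355.7 189.0 zmax 200.5 top med [526.5 -20.2 197.8] 48
top brass 79 239.4 237.6 zmax 57.2 top med [421.8 296.   54.3] 37
top plate 4078 (798.119873046875, 499.86920166015625) 142.54066467285156
top z206 13 [686.8  44.  205.6]
top z206 18 [643.7 113.2 205.9]
top z206 51 [547.5 -50.4 205. ]
top block 1121 ((489.5645751953125, 281.8190002441406), (61.984947204589844, 200.7512969970703), 78.76890563964844) z 23.61563444114688
scene brass 128 295.4 183.1 zmax 201.4 top med [527.9 -18.2 198.4] 39
scene brass 133 265.3 184.8 zmax 199.8 top med [575.  -75.2 197.9] 47
scene brass 123 421.6 248.7 zmax 57.8 top med [423.4 297.4  54.8] 46
scene brass 102 256.2 266.4 zmax 103.0 top med [727.7  15.  100.6] 75
scene brass 33 293.2 262.9 zmax 152.0 top med [691.5 101.  150.2] 6
scene plate 3539 (731.2838745117188, 498.3177490234375) 87.27440643310547
scene z206 133 [  398.2 -1485.6   205.7]
scene z206 9 [  2.9  69.8 205.4]
scene z206 44 [551.2 -47.6 205.2]
scene z206 143 [692.2  98.6 206.1]
scene block 1390 ((490.9493103027344, 283.4811706542969), (63.138755798339844, 204.74905395507812), 78.87667846679688) z 24.576549817534385
```

View pics/crop_top.png

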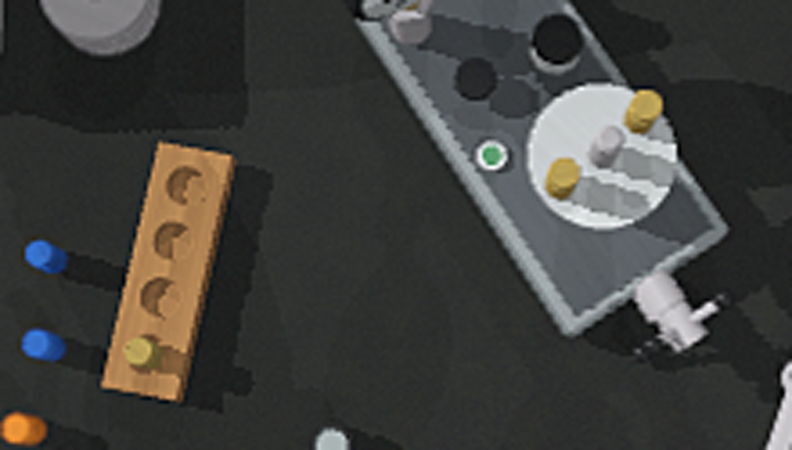

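Target: the two brass cylinders with tops at z≈198, 74 mm apart and either side of the spindle top at z≈205. The brass valve on the base has its top at z≈100, and the bin pieces at z≈35, so neither fits. Estimates:
- **Weights:** A (574,-76), B (527,-19).
- **Spindle:** (550,-48).
- **Wells:** row direction -11.2°. Hole 3 is at (558,269), hole 2 at (513,278).

I'll go above A first.

```bash
python3 -m jog '[[[0.846,-0.535,-0.167,0,0,0,1],[0.846,-0.535,-0.167,0,0,0,1],[0.846,-0.535,-0.167,0,0,0,1],[0.846,-0.535,-0.167,0,0,0,1],[0.846,-0.535,-0.167,0,0,0,0.6],[0.846,-0.535,-0.167,0,0,0,0.6],[0.846,-0.535,-0.167,0,0,0,0.6],[0.846,-0.535,-0.167,0,0,0,0.6],[0.846,-0.535,-0.167,0,0,0,0.6],[0.846,-0.535,-0.167,0,0,0,0.6],[0.846,-0.535,-0.167,0,0,0,0.6],[0.846,-0.535,-0.167,0,0,0,0.6]]]' 40
python3 -m jog '[[[0,0,0,0,0,-0.0274,0.6],[0,0,0,0,0,-0.0274,0.6],[0,0,0,0,0,-0.0274,0.6],[0,0,0,0,0,-0.0274,0.6],[0,0,0,0,0,-0.0274,0.6],[0,0,0,0,0,-0.0274,0.6],[0,0,0,0,0,-0.0274,0.6],[0,0,0,0,0,-0.0274,0.6],[0,0,0,0,0,-0.0274,0.6],[0,0,0,0,0,-0.0274,0.6],[0,0,0,0,0,-0.0274,0.6],[0,0,0,0,0,0,0.6]]]'
```

```text
time: 1.6
tool_pos: [574.7, -75.2, 297.7]
tcp_rot: [-180.0, 0.0, 21.2]
ft_force: [0.2, -0.4, -0.9]
finger_gap: 51.0
time: 3.1
tool_pos: [573.9, -76.6, 297.4]
tcp_rot: [-180.0, -0.0, 129.6]
ft_force: [0.4, 0.5, -0.1]
finger_gap: 51.4
```

```bash
python3 -m jog '[[[0,0,0.4,0,0,0,0.6],[0,0,0.4,0,0,0,0.6],[0,0,0.4,0,0,0,0.6],[0,0,0.4,0,0,0,0.6],[0,0,0.4,0,0,0,0.6],[0,0,0.3,0,0,0,0.6],[0,0,0.2,0,0,0,0.6],[0,0,0,0,0,0,0.6]]]'
python3 - <<'E'
from h import *
ims=[]
for c,p in (('top',(370,185)),('scene',(280,185))):
    im,d=snapshot(c); x,y=p; ims.append(cv2.resize(im[y-50:y+50,x-50:x+50],(400,400),interpolation=cv2.INTER_CUBIC))
save('v5.png',np.hstack(ims))
E
```

```text
time: 4.1
tool_pos: [573.8, -76.6, 172.1]
tcp_rot: [-180.0, -0.1, 129.7]
ft_force: [-0.2, -0.7, 0.2]
finger_gap: 51.1
```

View pics/v5.png

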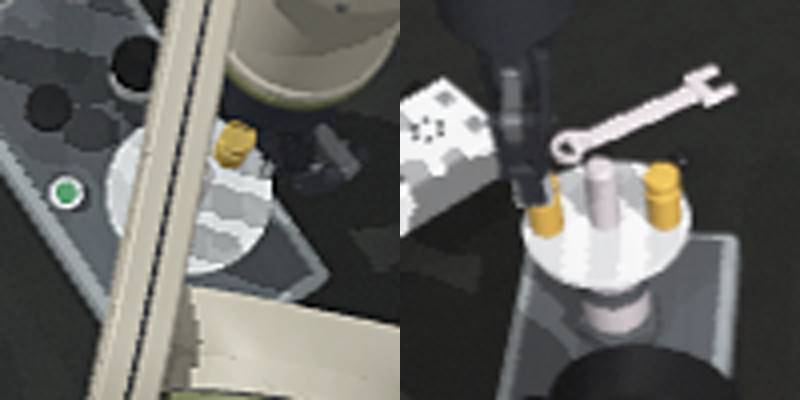

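The scene crop shows the fingers straddling the far weight at about (545,205), with the spindle clear of them. Closing now.

```bash
python3 -m jog '[[[0,0,0,0,0,0,0.4],[0,0,0,0,0,0,0.3],[0,0,0,0,0,0,0.22],[0,0,0,0,0,0,0.15],[0,0,0,0,0,0,0.15],[0,0,0,0,0,0,0.1],[0,0,0,0,0,0,0.1]]]' 40
```

```text
time: 5.08
tool_pos: [574.1, -76.7, 172.9]
tcp_rot: [-180.0, -0.0, 129.7]
ft_force: [0.1, -0.2, -0.9]
finger_gap: 8.7
```

Gap 8.7 mm means nothing is between the pads. Looking again.

Run:
```python
from h import *
ims=[]
for c,p in (('top',(370,185)),('scene',(280,185))):
    im,d=snapshot(c); x,y=p; ims.append(cv2.resize(im[y-50:y+50,x-50:x+50],(400,400),interpolation=cv2.INTER_CUBIC))
    for q in ([574,-76.5,172],[574,-76.5,198],[550,-48,206]): print(c,proj(c,q))
save('v6.png',np.hstack(ims))
```

```text
top [[377.817958   171.14852514]]
top [[379.31310295 168.31577153]]
top [[368.22339989 177.19923198]]
scene [[265.32782068 187.50193443]]
scene [[264.05762723 180.14892845]]
scene [[279.22111325 176.76477008]]
```

View pics/v6.png

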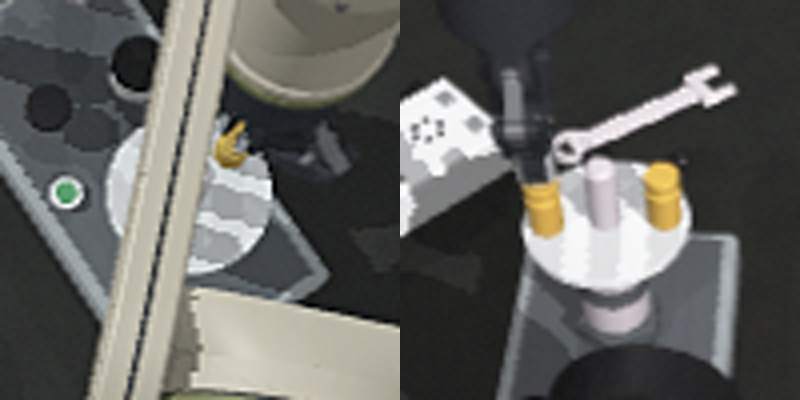

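Run:
```python
from h import *
for c in ('scene','top'):
    im,d=snapshot(c); P=cloud(c,d)
    hsv=cv2.cvtColor(im,cv2.COLOR_RGB2HSV)
    br=(hsv[...,0]>17)&(hsv[...,0]<30)&(hsv[...,1]>110)&(hsv[...,2]>90)
    near=np.hypot(P[...,0]-574,P[...,1]+76.5)<45
    m=br&near&(P[...,2]>150); zm=np.nanmax(P[m][:,2]); print(c,'brass',m.sum(),'max',zm,'topmean',np.nanmean(P[m&(P[...,2]>194)],0).round(1))
    f=near&~br&(P[...,2]>165)&(P[...,2]<240)&(np.hypot(P[...,0]-550,P[...,1]+48)>14)
    Q=P[f]; 
    # tool coords
    a=np.radians(129.6); X=np.array([np.cos(a),np.sin(a)]);Y=np.array([np.sin(a),-np.cos(a)])
    for lo in range(165,240,8):
        k=(Q[:,2]>=lo)&(Q[:,2]<lo+8)
        if k.sum(): r=Q[k][:,:2]-[574,-76.6]; print(lo,k.sum(),'tx',np.percentile(r@X,[5,50,95]).round(),'ty',np.percentile(r@Y,[5,50,95]).round())
    if c=='scene': np.save('s.npy',P)
```

```text
scene brass 95 max 201.14672818221322 topmean [578.2 -69.8 197.1]
165 3 tx [-8. -8.  9.] ty [-0.  7.  8.]
173 3 tx [-9. -8. -7.] ty [4. 6. 8.]
181 1 tx [11. 11. 11.] ty [0. 0. 0.]
189 1 tx [-10. -10. -10.] ty [1. 1. 1.]
197 3 tx [0. 3. 9.] ty [1. 3. 4.]
205 11 tx [-9. -1. 11.] ty [-0. 10. 12.]
213 23 tx [-9.  3. 11.] ty [-2. 16. 19.]
221 22 tx [-9.  0. 10.] ty [10. 16. 19.]
229 20 tx [-5.  3. 11.] ty [-4. 17. 18.]
237 2 tx [-4.  2.  7.] ty [18. 19. 19.]
top brass 47 max 206.52510218755583 topmean [572.8 -72.5 198. ]
165 1 tx [3. 3. 3.] ty [-11. -11. -11.]
173 2 tx [1. 4. 7.] ty [-10.  -2.   7.]
181 1 tx [-2. -2. -2.] ty [-11. -11. -11.]
189 3 tx [1. 6. 8.] ty [-7. -0.  7.]
197 2 tx [7. 8. 9.] ty [-5. -4. -3.]
205 3 tx [10. 11. 11.] ty [-11.  -8.   3.]
213 11 tx [ 2.  7. 11.] ty [-17.  -5.   9.]
221 10 tx [ 6. 11. 12.] ty [-17.  -2.  11.]
229 11 tx [ 7. 10. 11.] ty [-16.  -6.   9.]
237 1 tx [10. 10. 10.] ty [-9. -9. -9.]
```

```bash
python3 - <<'E'
from h import *
f=np.load('scene0.npz');P=cloud('scene',f['d'])
m=(np.hypot(P[...,0]-217,P[...,1]+559)<75)&(P[...,2]>100)
Q=P[m]; print(len(Q),np.percentile(Q[:,2],[0,1,5,20]).round(1)); a=Q[Q[:,2]<np.percentile(Q[:,2],15)]; print(a.mean(0),a.min(0),a.max(0))
E
python3 -m jog '[[[0,0,-0.4,0,0,0,0.1],[0,0,-0.4,0,0,0,0.1],[0,0,-0.4,0,0,0,0.1],[0,0,0,0,0,0,0.1],[0,0,0,0,0,0,0.1]]]'
python3 - <<'E'
from h import *
im,d=snapshot('scene');P=cloud('scene',d);
m=(np.hypot(P[...,0]-574,P[...,1]+76.6)<45)&(P[...,2]>203)&(np.hypot(P[...,0]-550,P[...,1]+48)>14)
Q=P[m];print(len(Q),np.percentile(Q[:,2],[0,1,2,5,20]).round(1)); a=Q[Q[:,2]<260];print(a.mean(0).round(1),telemetry.sense()['tool_pos'],telemetry.sense()['joint_pos'])
hsv=cv2.cvtColor(im,cv2.COLOR_RGB2HSV)
t=(hsv[...,0]>17)&(hsv[...,0]<30)&(hsv[...,1]>110)&(P[...,2]>194)&(P[...,2]<203)
for k in ((574,-76),(527,-19)): s=t&(np.hypot(P[...,0]-k[0],P[...,1]-k[1])<25); print('w',np.nanmean(P[s],0).round(1),s.sum())
save('v7.png',cv2.resize(im[110:230,210:350],None,fx=5,fy=5,interpolation=cv2.INTER_CUBIC))
E
```

```text
1293 [242.4 251.6 265.7 300.1]
[ 222.14443081 -557.35173868  272.83810005] [ 182.2963022  -624.07499549  242.4324066 ] [ 253.94537529 -488.81040308  293.78657331]
time: 5.9
tool_pos: [574.1, -76.7, 232.7]
tcp_rot: [-180.0, -0.0, 129.7]
ft_force: [-0.2, 0.4, 0.3]
finger_gap: 8.5
4438 [266.1 283.1 296.3 355.1 424.1]
[nan nan nan] [573.72261247 -76.58755129 232.0495329 ] [-1.26783629e+01  3.58318122e+00  8.58403696e+01 -1.12822607e-04
  9.06507290e+01 -5.23705916e+01]
w [575.1 -74.9 197.7] 51
w [528.7 -17.7 197.7] 49<stdin>:4: RuntimeWarning: Mean of empty slice.
  ret = um.true_divide(
```

View pics/v7.png

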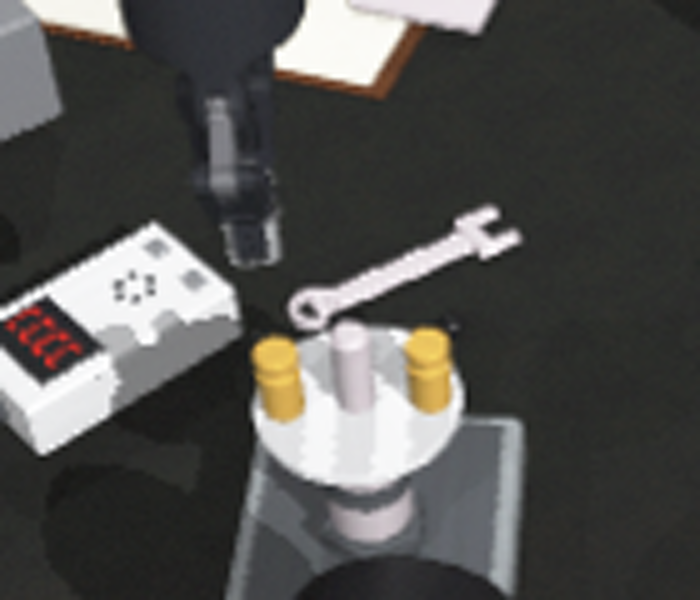

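The crop shows the weights untouched at (278,375) and (430,370), and the shut tips well above them at (250,262). The depth image puts the tips at z≈266 while the reported TCP is 232, and the start image showed the same ~30 mm excess. I'll measure this offset before using it.

Run:
```python
from h import *
def tip(im,d,x,y,zt):
    P=cloud('scene',d); m=(np.hypot(P[...,0]-x,P[...,1]-y)<60)&(P[...,2]>max(zt,215))
    from scipy import ndimage as nd
    L,n=nd.label(m);k=np.argmax(nd.sum(m,L,range(1,n+1)))+1
    Q=P[L==k]; z0=np.percentile(Q[:,2],0.5); print('n',len(Q),'z0',z0.round(1))
    for lo in range(int(z0)-4,int(z0)+60,8):
        a=Q[(Q[:,2]>=lo)&(Q[:,2]<lo+8)]
        if len(a): print(lo,len(a),a.mean(0).round(1),a.min(0)[:2].round(),a.max(0)[:2].round())
    v=np.where(L==k); r=v[0].max(); print('lowest pixel',v[1][v[0]==r].mean(),r)
im,d=snapshot('scene'); tip(im,d,574,-76.6,215); print(proj('scene',[[574,-76.6,232],[574,-76.6,262]]))
f=np.load('scene0.npz'); tip(f['im'],f['d'],217,-559,150); print(proj('scene',[[217,-559,210],[217,-559,242]]))
im,d=snapshot('top');P=cloud('top',d)
m=(np.hypot(P[...,0]-574,P[...,1]+76.6)<60)&(P[...,2]>215)&(P[...,2]<330)
Q=P[m];print('top',len(Q),Q.mean(0),Q.min(0))
```

```text
n 4994 z0 276.9
272 34 [582.2 -66.9 276.6] [559. -79.] [591. -58.]
280 20 [585.3 -66.  284.3] [576. -77.] [591. -61.]
288 28 [582.4 -65.8 291.4] [563. -76.] [592. -60.]
296 3 [578.6 -67.6 296.5] [559. -74.] [591. -59.]
312 33 [593.9 -52.9 316.2] [573. -61.] [609. -43.]
320 8 [596.2 -53.9 325.6] [581. -58.] [615. -40.]
328 40 [593.  -52.3 332.6] [558. -79.] [617. -36.]
lowest pixel 260.0 162
[[262.28099619 170.04343921]
 [260.65664383 160.66210347]]
n 1052 z0 248.5
244 13 [ 225.9 -569.4  248.6] [ 200. -602.] [ 242. -507.]
252 30 [ 221.1 -556.4  255.6] [ 192. -607.] [ 245. -502.]
260 30 [ 220.2 -552.4  263.9] [ 193. -606.] [ 245. -502.]
268 34 [ 218.8 -553.7  271.8] [ 188. -610.] [ 244. -505.]
276 28 [ 222.6 -559.3  279.4] [ 192. -606.] [ 245. -501.]
284 30 [ 226.6 -559.4  288.3] [ 199. -611.] [ 248. -501.]
292 49 [ 219.3 -552.   296.1] [ 189. -614.] [ 248. -503.]
300 50 [ 217.2 -538.1  304.9] [ 187. -590.] [ 246. -510.]
lowest pixel 234.0 47
[[223.34408812  54.99936282]
 [221.36728553  45.78287248]]
top 147 [556.51476535 -80.74689809 305.83044272] [ 531.22585983 -103.22138945  266.7980191 ]
```

The image row of the tips also gives about 28–30 mm above the reported TCP, and x and y agree. So I'll treat the real tips as 29 mm higher than reported, and check that against the grasp.

```bash
python3 -m jog '[[[0,0,0,0,0,0,0.6],[0,0,0,0,0,0,0.6],[0,0,0,0,0,0,0.6],[0,0,0.4,0,0,0,0.6],[0,0,0.4,0,0,0,0.6],[0,0,0.4,0,0,0,0.6],[0,0,0.3,0,0,0,0.6],[0,0,0.18,0,0,0,0.6],[0,0,0.1,0,0,0,0.6],[0,0,0,0,0,0,0.6]]]'
python3 -m jog '[[[0,0,0,0,0,0,0.4],[0,0,0,0,0,0,0.3],[0,0,0,0,0,0,0.22],[0,0,0,0,0,0,0.15],[0,0,0,0,0,0,0.15],[0,0,0,0,0,0,0.1],[0,0,0,0,0,0,0.1]]]' 40
```

```text
time: 7.3
tool_pos: [574.3, -76.7, 144.0]
tcp_rot: [180.0, 0.0, 129.7]
ft_force: [-0.3, -0.6, 0.3]
finger_gap: 51.3
time: 8.18
tool_pos: [574.6, -76.8, 144.5]
tcp_rot: [180.0, 0.1, 129.7]
ft_force: [0.9, -0.1, 5.0]
finger_gap: 20.3
```

```bash
python3 -m jog '[[[0,0,-0.05,0,0,0,0.1],[0,0,-0.1,0,0,0,0.1],[0,0,-0.2,0,0,0,0.1],[0,0,-0.4,0,0,0,0.1],[0,0,-0.4,0,0,0,0.1],[0,0,-0.4,0,0,0,0.1],[0,0,-0.2,0,0,0,0.1],[0,0,0,0,0,0,0.1],[0,0,0,0,0,0,0.1]]]'
python3 - <<'E'
from h import *
im,d=snapshot('scene');P=cloud('scene',d);hsv=cv2.cvtColor(im,cv2.COLOR_RGB2HSV)
br=(hsv[...,0]>17)&(hsv[...,0]<30)&(hsv[...,1]>110)&(P[...,2]>150)&(np.hypot(P[...,0]-574,P[...,1]+76)<40)
Q=P[br];print(len(Q),Q.min(0),Q.mean(0),Q.max(0))
t=telemetry.sense();print(t['tool_pos'],t['ft_force'])
save('v8.png',cv2.resize(im[80:220,210:350],None,fx=4,fy=4,interpolation=cv2.INTER_CUBIC))
E
```

```text
time: 9.3
tool_pos: [573.7, -76.6, 230.5]
tcp_rot: [-179.9, -0.1, 129.7]
ft_force: [1.6, 0.6, -1.0]
finger_gap: 20.5
33 [567.86585787 -78.26574757 243.18626221] [578.88654154 -69.25517353 250.10219593] [585.14425906 -64.95301795 256.20147313]
[573.58603271 -76.5430069  230.2527434 ] [-0.26708053  0.07364672 -0.79997301]
```

View pics/v8.png

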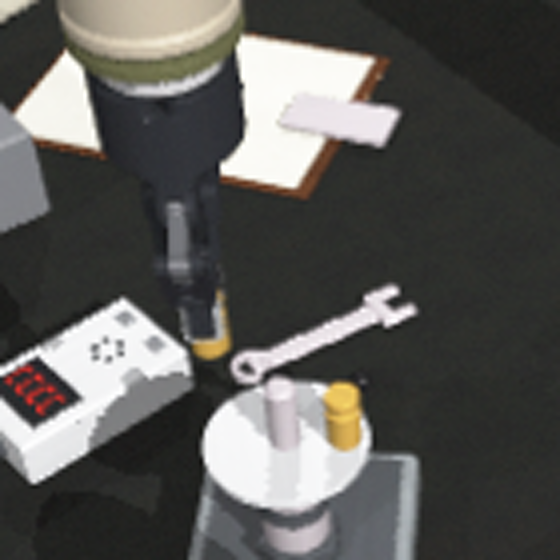

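Weight A is held straight: its bottom is at z≈243, and lifting by 86 mm predicts 244. Next I'll carry it over hole 3.

```bash
python3 -m jog '[[[0.345,0.261,0,0,0,0,0.1],[0.69,0.522,0,0,0,0,0.1],[0.69,0.522,0,0,0,0,0.1],[0.69,0.522,0,0,0,0,0.1],[0.69,0.522,0,0,0,0,0.1],[0.69,0.522,0,0,0,0,0.1],[0.69,0.522,0,0,0,0,0.1],[0.69,0.522,0,0,0,0,0.1],[0.345,0.261,0,0,0,0,0.1]]]'
python3 -m jog '[[[0,0,0.2,0,0,-0.0217,0.1],[0,0,0.3,0,0,-0.0217,0.1],[0,0,0.4,0,0,-0.0217,0.1],[0,0,0.4,0,0,-0.0217,0.1],[0,0,0.4,0,0,-0.0217,0.1],[0,0,0.4,0,0,0,0.1],[0,0,0.4,0,0,0,0.1],[0,0,0.4,0,0,0,0.1],[0,0,0.4,0,0,0,0.1],[0,0,0.4,0,0,0,0.1],[0,0,0.2,0,0,0,0.1],[0,0,0,0,0,0,0.1]]]'
cat > hov.py <<'E'
from h import *
import sys
n=sys.argv[1]; x,y=float(sys.argv[2]),float(sys.argv[3])
t=telemetry.sense();print(t['tool_pos'].round(1),t['tcp_rot'].round(2),t['ft_force'].round(1),t['finger_gap'])
ims=[]
for c in ('top','scene'):
    im,d=snapshot(c);P=cloud(c,d);hsv=cv2.cvtColor(im,cv2.COLOR_RGB2HSV)
    br=(hsv[...,0]>=18)&(hsv[...,0]<30)&(hsv[...,1]>150)&(P[...,2]>22)&(np.hypot(P[...,0]-x,P[...,1]-y)<40)
    Q=P[br]; print(c,br.sum(),Q.min(0).round(1) if len(Q) else '',Q.mean(0).round(1) if len(Q) else '',Q.max(0).round(1) if len(Q) else '')
    u,v=proj(c,[x,y,40])[0].astype(int); print(c,'crop origin',u-40,v-40)
    ims.append(cv2.resize(im[v-40:v+40,u-40:u+40],(400,400),interpolation=cv2.INTER_CUBIC))
save(n,np.hstack(ims))
E
python3 hov.py v9.png 558 269
```

```text
time: 10.48
tool_pos: [557.2, 272.0, 230.7]
tcp_rot: [-179.9, -0.1, 129.8]
ft_force: [-0.1, -1.1, -2.2]
finger_gap: 20.3
time: 11.98
tool_pos: [557.9, 268.8, 35.3]
tcp_rot: [-179.9, -0.1, 168.7]
ft_force: [0.0, 0.6, -0.2]
finger_gap: 20.8
[557.9 268.8  35.3] [-1.7994e+02 -8.0000e-02  1.6875e+02] [ 0.   0.6 -0.2] 20.759207009759592
top 0   
top crop origin 210 149
scene 74 [549.2 261.7  52.4] [564.2 269.   78.6] [570.5 277.7  92.8]
scene crop origin 346 241
```

View pics/v9.png

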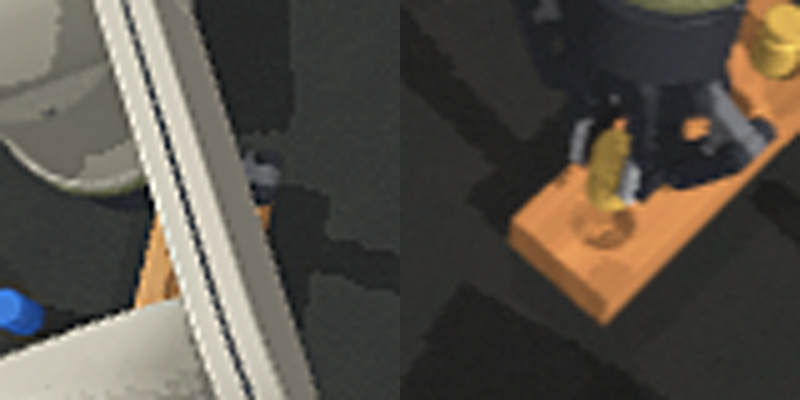

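The scene crop shows the weight at (608,180) directly above the hole-3 mouth at (606,226). The weight's depth gives a centre of about (558.5,269) against a hole estimate of (558,269), so I'm lowering.

```bash
python3 -m jog '[[[0,0,0.2,0,0,0,0.1],[0,0,0.1,0,0,0,0.1],[0,0,0.1,0,0,0,0.1],[0,0,0.05,0,0,0,0.1],[0,0,0.05,0,0,0,0.1],[0,0,0,0,0,0,0.1]]]'
python3 -m jog '[[[0,0,0.05,0,0,0,0.1],[0,0,0.05,0,0,0,0.1],[0,0,0.04,0,0,0,0.1],[0,0,0,0,0,0,0.1]]]'
```

```text
time: 12.82
tool_pos: [558.4, 269.0, 11.2]
tcp_rot: [-180.0, -0.0, 168.8]
ft_force: [-0.5, 0.2, -0.9]
finger_gap: 20.2
time: 13.32
tool_pos: [558.3, 269.0, 4.1]
tcp_rot: [-180.0, -0.0, 168.8]
ft_force: [-0.1, 0.5, -0.7]
finger_gap: 20.2
```

```bash
python3 -m jog '[[[0,0,0.03,0,0,0,0.1],[0,0,0.03,0,0,0,0.1],[0,0,0.02,0,0,0,0.1],[0,0,0,0,0,0,0.1],[0,0,0,0,0,0,0.1]]]'
```

```text
time: 13.95
tool_pos: [558.7, 269.1, 0.7]
tcp_rot: [180.0, 0.0, 168.8]
ft_force: [-1.6, -1.0, 4.1]
finger_gap: 20.6
```

Light contact (4 N) at the expected height, so the weight is seated. Release and rise.

```bash
python3 -m jog '[[[0,0,0,0,0,0,0.3],[0,0,0,0,0,0,0.4],[0,0,0,0,0,0,0.5],[0,0,0,0,0,0,0.55],[0,0,-0.1,0,0,0,0.55],[0,0,-0.3,0,0,0,0.55],[0,0,-0.6,0,0,0,0.55],[0,0,-0.8,0,0,0,0.55],[0,0,-0.8,0,0,0.0217,0.55],[0,0,-0.8,0,0,0.0217,0.55],[0,0,-0.8,0,0,0.0217,0.55],[0,0,-0.4,0,0,0.0434,0.55]]]'
python3 - <<'E'
from h import *
for c in ('top','scene'):
    im,d=snapshot(c);P=cloud(c,d);hsv=cv2.cvtColor(im,cv2.COLOR_RGB2HSV)
    b=(hsv[...,0]>17)&(hsv[...,0]<30)&(hsv[...,1]>110)
    for k in ((558,269,54),(422.5,296,54),(527.5,-19,198)):
        s=b&(np.abs(P[...,2]-k[2])<4)&(np.hypot(P[...,0]-k[0],P[...,1]-k[1])<20); print(c,k,s.sum(),np.nanmean(P[s],0).round(1) if s.any() else '')
t=telemetry.sense();p=t['tool_pos'];a=np.radians(t['tcp_rot'][2]);d=np.array([527.5,-19.2])-p[:2]
print(p.round(1),t['tcp_rot'].round(2),'tool dx,dy /50:',(d@[np.cos(a),np.sin(a)]/50).round(3),(d@[np.sin(a),-np.cos(a)]/50).round(3))
E
```

```text
time: 15.45
tool_pos: [559.8, 269.5, 235.4]
tcp_rot: [179.7, 0.1, 134.3]
ft_force: [0.7, 1.2, -0.0]
finger_gap: 46.8
top (558, 269, 54) 28 [558.1 265.3  54.2]
top (422.5, 296, 54) 0 
top (527.5, -19, 198) 50 [526.3 -19.  197.7]
scene (558, 269, 54) 61 [559.1 269.7  54.4]
scene (422.5, 296, 54) 53 [423.6 297.3  54.3]
scene (527.5, -19, 198) 46 [528.5 -18.  198. ]
[560.3 269.8 235.5] [1.7961e+02 1.6000e-01 1.3443e+02] tool dx,dy /50: -3.668 -4.515
```

Weight A sits with its top at z 54.3 (54 expected), centred to about 1 mm. Now B.

```bash
python3 -m jog '[[[-0.23,-0.28,0,0,0,0,0.6],[-0.459,-0.564,0,0,0,0,0.6],[-0.459,-0.564,0,0,0,0,0.6],[-0.459,-0.564,0,0,0,0,0.6],[-0.459,-0.564,0,0,0,0,0.6],[-0.459,-0.564,0,0,0,0,0.6],[-0.459,-0.564,0,0,0,0,0.6],[-0.459,-0.564,0,0,0,0,0.6],[-0.23,-0.28,0,0,0,0,0.6],[0,0,0,0,0,0.0133,0.6],[0,0,0,0,0,0,0.6]]]'
```

```text
time: 16.92
tool_pos: [526.2, -20.2, 229.4]
tcp_rot: [-179.9, -0.1, 129.9]
ft_force: [-0.1, 0.1, -0.7]
finger_gap: 50.7
```

```bash
python3 -m jog '[[[0,0.036,0.3,0,0,0,0.6],[0,0,0.4,0,0,0,0.6],[0,0,0.4,0,0,0,0.6],[0,0,0.3,0,0,0,0.6],[0,0,0.2,0,0,0,0.6],[0,0,0.1,0,0,0,0.6],[0,0,0,0,0,0,0.6]]]'
python3 -m jog '[[[0,0,0,0,0,0,0.4],[0,0,0,0,0,0,0.3],[0,0,0,0,0,0,0.22],[0,0,0,0,0,0,0.15],[0,0,0,0,0,0,0.15],[0,0,0,0,0,0,0.1],[0,0,0,0,0,0,0.1]]]'
```

```text
time: 17.8
tool_pos: [528.3, -18.8, 145.4]
tcp_rot: [180.0, 0.0, 129.8]
ft_force: [-0.5, 0.1, 0.3]
finger_gap: 51.3
time: 18.68
tool_pos: [528.5, -18.7, 145.8]
tcp_rot: [180.0, 0.0, 129.8]
ft_force: [0.1, 1.1, 5.2]
finger_gap: 20.3
```

```bash
python3 -m jog '[[[0,0,-0.05,0,0,0,0.1],[0,0,-0.1,0,0,0,0.1],[0,0,-0.2,0,0,0,0.1],[0,0,-0.4,0,0,0,0.1],[0,0,-0.4,0,0,0,0.1],[0,0,-0.4,0,0,0,0.1],[0,0,-0.2,0,0,0,0.1],[0,0,0,0,0,0,0.1],[0,0,0,0,0,0,0.1]]]'
python3 - <<'E'
from h import *
t=telemetry.sense();p=t['tool_pos'];a=np.radians(t['tcp_rot'][2]);d=np.array([513.3,278.2])-p[:2]
print(p.round(1),t['finger_gap'],'tool dx,dy /50:',(d@[np.cos(a),np.sin(a)]/50).round(3),(d@[np.sin(a),-np.cos(a)]/50).round(3))
im,d=snapshot('scene');P=cloud('scene',d);hsv=cv2.cvtColor(im,cv2.COLOR_RGB2HSV)
br=(hsv[...,0]>17)&(hsv[...,0]<30)&(hsv[...,1]>110)&(P[...,2]>150)&(np.hypot(P[...,0]-528,P[...,1]+19)<30)
Q=P[br];print(len(Q),Q.min(0),Q.max(0))
E
```

```text
time: 19.8
tool_pos: [527.8, -18.8, 232.0]
tcp_rot: [-179.9, -0.1, 129.8]
ft_force: [-0.1, -0.9, -0.9]
finger_gap: 20.4
[527.8 -18.8 232. ] 20.388883620442144 tool dx,dy /50: 4.75 3.577
32 [520.58869329 -21.37143541 245.21779145] [538.52375567  -7.32871436 257.32960996]
```

```bash
python3 -m jog '[[[0.297,0.224,0,0,0,0,0.1],[0.594,0.447,0,0,0,0,0.1],[0.594,0.447,0,0,0,0,0.1],[0.594,0.447,0,0,0,0,0.1],[0.594,0.447,0,0,0,0,0.1],[0.594,0.447,0,0,0,0,0.1],[0.594,0.447,0,0,0,0,0.1],[0.594,0.447,0,0,0,0,0.1],[0.297,0.224,0,0,0,0,0.1]]]'
python3 -m jog '[[[0,0,0.2,0,0,-0.0217,0.1],[0,0,0.3,0,0,-0.0217,0.1],[0,0,0.4,0,0,-0.0217,0.1],[0,0,0.4,0,0,-0.0217,0.1],[0,0,0.4,0,0,-0.0217,0.1],[0,0,0.4,0,0,0,0.1],[0,0,0.4,0,0,0,0.1],[0,0,0.4,0,0,0,0.1],[0,0,0.4,0,0,0,0.1],[0,0,0.4,0,0,0,0.1],[0,0,0.2,0,0,0,0.1],[0,0,0,0,0,0,0.1]]]'
python3 hov.py v10.png 513 278
```

```text
time: 20.98
tool_pos: [512.4, 280.7, 232.2]
tcp_rot: [-179.9, -0.0, 129.9]
ft_force: [-0.4, 0.2, -0.4]
finger_gap: 20.3
time: 22.48
tool_pos: [513.0, 277.9, 36.8]
tcp_rot: [-179.9, -0.1, 168.8]
ft_force: [0.3, -0.4, -1.4]
finger_gap: 20.2
[513.  277.9  36.8] [-1.7994e+02 -8.0000e-02  1.6884e+02] [ 0.3 -0.4 -1.4] 20.24043504210411
top 0   
top crop origin 206 165
scene 97 [505.2 263.6  22.1] [523.5 277.7  72.1] [553.  289.7  93.1]
scene crop origin 358 229
```

View pics/v10.png

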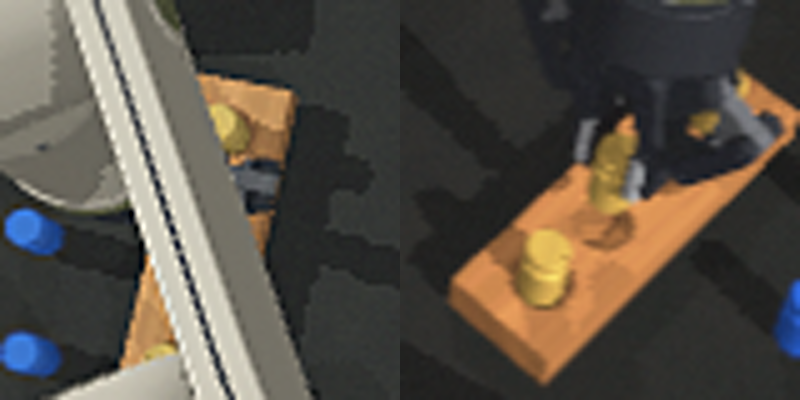

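The scene crop shows weight A standing in hole 3 at (545,270), and B above hole 2: weight at (608,180), mouth at (608,228). It lines up as A did, so I'm lowering.

```bash
python3 -m jog '[[[0,0,0.2,0,0,0,0.1],[0,0,0.1,0,0,0,0.1],[0,0,0.1,0,0,0,0.1],[0,0,0.05,0,0,0,0.1],[0,0,0.05,0,0,0,0.1],[0,0,0.05,0,0,0,0.1],[0,0,0.05,0,0,0,0.1],[0,0,0,0,0,0,0.1]]]'
python3 -m jog '[[[0,0,0.03,0,0,0,0.1],[0,0,0.03,0,0,0,0.1],[0,0,0.02,0,0,0,0.1],[0,0,0.02,0,0,0,0.1],[0,0,0,0,0,0,0.1],[0,0,0,0,0,0,0.1]]]'
```

```text
time: 23.58
tool_pos: [513.5, 278.2, 7.7]
tcp_rot: [-180.0, -0.0, 168.8]
ft_force: [-1.1, 0.0, -1.4]
finger_gap: 20.3
time: 24.32
tool_pos: [513.7, 278.3, 3.0]
tcp_rot: [180.0, 0.0, 168.8]
ft_force: [0.7, -0.5, -1.5]
finger_gap: 20.3
```

```bash
python3 -m jog '[[[0,0,0.02,0,0,0,0.1],[0,0,0.02,0,0,0,0.1],[0,0,0,0,0,0,0.1],[0,0,0,0,0,0,0.1]]]'
```

```text
time: 24.82
tool_pos: [514.2, 278.3, 2.2]
tcp_rot: [180.0, 0.1, 168.8]
ft_force: [-3.0, -1.8, 8.3]
finger_gap: 20.3
```

Contact at 2.2 (1.6 expected). Release and rise, then move over to the spindle at the same yaw.

```bash
python3 -m jog '[[[0,0,0,0,0,0,0.3],[0,0,0,0,0,0,0.4],[0,0,0,0,0,0,0.5],[0,0,0,0,0,0,0.55],[0,0,-0.1,0,0,0,0.55],[0,0,-0.3,0,0,0,0.55],[0,0,-0.6,0,0,0,0.55],[0,0,-0.8,0,0,0,0.55],[0,0,-0.8,0,0,0,0.55],[0,0,-0.8,0,0,0,0.55],[0,0,-0.8,0,0,0,0.55],[0,0,-0.4,0,0,0,0.55]]]'
python3 - <<'E'
from h import *
for c in ('top','scene'):
    im,d=snapshot(c);P=cloud(c,d);hsv=cv2.cvtColor(im,cv2.COLOR_RGB2HSV)
    b=(hsv[...,0]>17)&(hsv[...,0]<30)&(hsv[...,1]>110)
    for k in ((558,269,54),(513,278,54),(422.5,296,54)):
        s=b&(np.abs(P[...,2]-k[2])<4)&(np.hypot(P[...,0]-k[0],P[...,1]-k[1])<20); print(c,k,s.sum(),np.nanmean(P[s],0).round(1) if s.any() else '')
    s=(np.hypot(P[...,0]-550,P[...,1]+48)<16)&(P[...,2]>201)&(P[...,2]<211); print('spindle',s.sum(),np.nanmean(P[s],0).round(1))
t=telemetry.sense();p=t['tool_pos'];a=np.radians(t['tcp_rot'][2]);d=np.array([550.5,-48])-p[:2]
print(p.round(1),t['tcp_rot'].round(2),'tool dx,dy /50:',(d@[np.cos(a),np.sin(a)]/50).round(3),(d@[np.sin(a),-np.cos(a)]/50).round(3))
E
```

```text
time: 26.32
tool_pos: [514.8, 278.8, 235.1]
tcp_rot: [179.8, 0.2, 168.8]
ft_force: [0.6, 0.2, -0.2]
finger_gap: 46.8
top (558, 269, 54) 46 [556.9 268.6  53.6]
top (513, 278, 54) 45 [513.1 277.9  53.8]
top (422.5, 296, 54) 0 
spindle 51 [547.6 -50.  204.8]
scene (558, 269, 54) 62 [559.5 269.9  54.3]
scene (513, 278, 54) 62 [515.5 279.2  54.5]
scene (422.5, 296, 54) 53 [423.8 297.6  54.3]
spindle 43 [550.8 -48.1 204.8]
[515.1 278.9 234.3] [179.82   0.25 168.85] tool dx,dy /50: -1.96 -6.277
```

Both weights are seated (tops at z≈54) and the home weight hasn't moved. On to the spindle.

```bash
python3 -m jog '[[[-0.098,-0.314,0,0,0,0,0.6],[-0.196,-0.628,0,0,0,0,0.6],[-0.196,-0.628,0,0,0,0,0.6],[-0.196,-0.628,0,0,0,0,0.6],[-0.196,-0.628,0,0,0,0,0.6],[-0.196,-0.628,0,0,0,0,0.6],[-0.196,-0.628,0,0,0,0,0.6],[-0.196,-0.628,0,0,0,0,0.6],[-0.196,-0.628,0,0,0,0,0.6],[-0.196,-0.628,0,0,0,0,0.6],[-0.098,-0.314,0,0,0,0,0.6],[0,0,0,0,0,0,0.6]]]' 20
```

```text
time: 27.92
tool_pos: [548.2, -49.7, 229.5]
tcp_rot: [180.0, -0.1, 168.7]
ft_force: [-0.2, 0.8, -0.1]
finger_gap: 51.3
```

Run:
```python
from h import *
t=telemetry.sense();p=t['tool_pos'];a=np.radians(t['tcp_rot'][2]);d=np.array([550,-48.2])-p[:2]
print(p.round(1),t['tcp_rot'].round(2),'tool dx,dy,dz /50:',(d@[np.cos(a),np.sin(a)]/50).round(3),(d@[np.sin(a),-np.cos(a)]/50).round(3),((p[2]-141)/50).round(3))
```

```text
[548.2 -49.7 229.5] [ 1.8000e+02 -1.4000e-01  1.6873e+02] tool dx,dy,dz /50: -0.029 0.037 1.769
```

```bash
python3 -m jog '[[[-0.029,0.036,0.3,0,0,0,0.5],[0,0,0.4,0,0,0,0.5],[0,0,0.4,0,0,0,0.5],[0,0,0.35,0,0,0,0.5],[0,0,0.2,0,0,0,0.5],[0,0,0.12,0,0,0,0.5],[0,0,0,0,0,0,0.5]]]'
python3 -m jog '[[[0,0,0,0,0,0,0.4],[0,0,0,0,0,0,0.33],[0,0,0,0,0,0,0.29],[0,0,0,0,0,0,0.29],[0,0,0,0,0,0,0.29]]]' 20
python3 - <<'E'
from h import *
for i in range(4):
    snapshot('scene'); t=telemetry.sense(); print(t['tool_pos'].round(1),t['ft_force'].round(1),t['wrist_torque'].round(2),round(t['finger_gap'],1))
E
```

```text
time: 28.8
tool_pos: [550.8, -47.4, 142.3]
tcp_rot: [-180.0, -0.0, 168.8]
ft_force: [-0.5, -0.5, 0.6]
finger_gap: 42.7
time: 29.42
tool_pos: [551.0, -47.7, 142.7]
tcp_rot: [-180.0, 0.0, 168.8]
ft_force: [-0.6, -2.5, 1.9]
finger_gap: 24.8
[551.  -47.6 142.7] [ 0.6 -2.6  1.9] [-0.55  0.09  0.05] 24.7
[551.  -47.6 142.6] [-0.8 -3.2  2.4] [-0.55  0.08  0.07] 25.0
[551.  -47.6 142.6] [ 0.1 -3.7  2.2] [-0.59  0.12  0.  ] 24.8
[550.9 -47.5 142.5] [-0.4 -2.9  2.6] [-0.61  0.03 -0.03] 25.1
```

A light one-sided touch (-3 N in y) means the -y finger reaches the spindle first. I'll shift towards -y and close in small steps.

```bash
python3 -m jog '[[[0,-0.03,0,0,0,0,0.29],[0,0,0,0,0,0,0.29],[0,0,0,0,0,0,0.27],[0,0,0,0,0,0,0.27]]]' 20
python3 - <<'E'
from h import *
for i in range(3):
    snapshot('scene'); t=telemetry.sense(); print(t['tool_pos'].round(1),t['ft_force'].round(1),t['wrist_torque'].round(2),round(t['finger_gap'],1))
E
```

```text
time: 30.12
tool_pos: [550.2, -48.7, 142.0]
tcp_rot: [-180.0, -0.0, 168.8]
ft_force: [-1.3, -0.1, -0.9]
finger_gap: 22.8
[550.3 -48.7 142.1] [-0.9 -1.6 -0.7] [-0.19  0.15  0.  ] 23.3
[550.3 -48.7 142.1] [-0.3 -0.7 -0.4] [-0.21  0.06  0.03] 23.0
[550.4 -48.7 142.2] [-1.9 -2.2 -1.3] [-0.19  0.1   0.  ] 23.3
```

```bash
python3 -m jog '[[[0,-0.02,0,0,0,0,0.26],[0,0,0,0,0,0,0.245],[0,0,0,0,0,0,0.245]]]' 20
python3 - <<'E'
from h import *
for i in range(3):
    snapshot('scene'); t=telemetry.sense(); print(t['tool_pos'].round(1),t['ft_force'].round(1),t['wrist_torque'].round(2),round(t['finger_gap'],1))
E
```

```text
time: 30.65
tool_pos: [550.4, -49.9, 142.5]
tcp_rot: [-180.0, 0.0, 168.8]
ft_force: [-0.8, -1.9, 0.4]
finger_gap: 21.1
[550.4 -49.9 142.5] [-0.1 -0.8 -0.6] [-0.26  0.11  0.03] 20.5
[550.4 -49.9 142.5] [-0.4 -3.3 -0.2] [-0.29  0.13 -0.02] 21.1
[550.4 -49.9 142.5] [-0.9 -0.9  0.9] [-0.29  0.17  0.02] 20.8
```

```bash
python3 -m jog '[[[0,-0.016,0,0,0,0,0.235],[0,0,0,0,0,0,0.22],[0,0,0,0,0,0,0.2],[0,0,0,0,0,0,0.15],[0,0,0,0,0,0,0.1],[0,0,0,0,0,0,0.1]]]' 20
python3 - <<'E'
from h import *
for i in range(3):
    snapshot('scene'); t=telemetry.sense(); print(t['tool_pos'].round(1),t['ft_force'].round(1),t['wrist_torque'].round(2),round(t['finger_gap'],1))
E
```

```text
time: 31.55
tool_pos: [550.2, -50.6, 142.5]
tcp_rot: [180.0, 0.0, 168.8]
ft_force: [0.0, -2.5, 1.8]
finger_gap: 19.2
[550.2 -50.6 142.4] [-0.2 -1.2  1.4] [-0.25  0.1   0.01] 19.0
[550.2 -50.6 142.4] [-0.8 -0.7  0.7] [-0.23  0.06  0.06] 19.5
[550.2 -50.6 142.4] [-0.3 -1.6  0.3] [-0.25  0.12  0.  ] 19.6
```

The grip is even, with about 1 N sideways. I'll firm it to 40 N and start drawing up slowly.

```bash
python3 -m jog '[[[0,0,0,0,0,0,0.1],[0,0,0,0,0,0,0.1],[0,0,-0.02,0,0,0,0.1],[0,0,-0.04,0,0,0,0.1],[0,0,-0.04,0,0,0,0.1],[0,0,-0.04,0,0,0,0.1],[0,0,-0.04,0,0,0,0.1],[0,0,0,0,0,0,0.1],[0,0,0,0,0,0,0.1]]]' 40
cat > chk.py <<'E'
from h import *
for i in range(3):
    im,d=snapshot('scene'); t=telemetry.sense(); print(t['tool_pos'].round(1),t['ft_force'].round(1),t['wrist_torque'].round(2),round(t['finger_gap'],1))
P=cloud('scene',d); s=(im.min(2)>120)&(np.abs(np.hypot(P[...,0]-550,P[...,1]+48)-34)<14)&(P[...,2]>150)&(P[...,2]<215); print('plate z',np.nanmedian(P[s][:,2]).round(1),s.sum())
Q=P[s];A=np.c_[Q[:,:2]-[550,-48],np.ones(len(Q))];w=np.linalg.lstsq(A,Q[:,2],rcond=None)[0];print('tilt deg',np.degrees(w[:2]).round(2))
E
python3 chk.py
```

```text
time: 32.83
tool_pos: [550.2, -50.6, 151.4]
tcp_rot: [180.0, -0.0, 168.8]
ft_force: [-0.6, 0.1, -4.9]
finger_gap: 18.7
[550.1 -50.5 151.3] [ 0.4  0.1 -4.5] [-0.02  0.01  0.02] 18.9
[550.1 -50.5 151.3] [ 0.8  0.8 -4.8] [ 0.04 -0.02  0.  ] 18.7
[550.1 -50.5 151.3] [-1.3 -0.4 -5.4] [-0.02 -0.02  0.  ] 18.8
plate z 166.9 596
tilt deg [-0.14 -0.53]
```

The plate is up 9 mm (z 166.9) with 4.9 N of load and no side force. Another 26 mm.

```bash
python3 -m jog '[[[0,0,-0.03,0,0,0,0.1],[0,0,-0.05,0,0,0,0.1],[0,0,-0.06,0,0,0,0.1],[0,0,-0.06,0,0,0,0.1],[0,0,-0.06,0,0,0,0.1],[0,0,-0.06,0,0,0,0.1],[0,0,-0.06,0,0,0,0.1],[0,0,-0.06,0,0,0,0.1],[0,0,-0.05,0,0,0,0.1],[0,0,-0.03,0,0,0,0.1],[0,0,0,0,0,0,0.1],[0,0,0,0,0,0,0.1]]]'
python3 chk.py
python3 - <<'E'
from h import *
im,d=snapshot('scene'); save('v11.png',cv2.resize(im[120:320,200:480],None,fx=2.8,fy=2.8,interpolation=cv2.INTER_CUBIC))
E
```

```text
time: 34.48
tool_pos: [550.1, -50.5, 177.3]
tcp_rot: [180.0, -0.0, 168.8]
ft_force: [-0.4, 0.5, -5.0]
finger_gap: 18.9
[550.1 -50.5 177.2] [-0.5  0.2 -4.6] [-0.04 -0.02 -0.01] 18.8
[550.1 -50.6 177.2] [-0.1  0.4 -4.7] [-0.   -0.05  0.02] 18.8
[550.1 -50.5 177.2] [-0.3  0.3 -4.8] [-0.01 -0.   -0.01] 18.7
plate z 193.0 602
tilt deg [0.09 0.14]
```

View pics/v11.png

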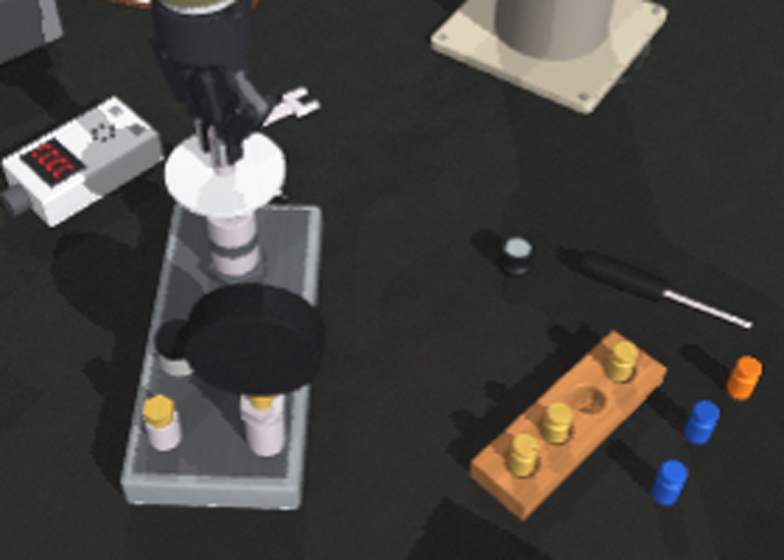

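The final picture shows the three weights upright in the block at (523,455), (557,423) and (622,361), with one well empty at (590,400). The piston's plate is raised at (225,172) and level, and the bystanders are in place. The plate at z 193 means 35 mm of shaft is out. Handing in.

```bash
python3 -c "
from bench import job; print(job.hand_in())"
```

```text
the job is handed in; nothing more can be done
None
```

The job is done and handed in at about 35 s. Weight A is in hole 3, weight B is in hole 2, and the piston is held drawn about halfway out. The hand-in gave no verdict.

**Last checks:**
- **Weights:** all three stand upright in wells, with tops at z≈54 mm (54 expected). The two cameras differ by 2–3 mm on position. Against my estimates of the well centres, single views put the weights up to 2.8 mm off, within the 6 mm allowed.
- **Piston:** the plate's top face is at 193 mm, so about 35 mm of shaft is out. The plate is level to about 0.2°, and the wrist carries a steady 4.8 N with under 1 N sideways.
- **Bystanders:** nothing looked disturbed in the last picture. I measured only the third weight, which had not moved.

**What disagreed:**
- **Tool height:** the fingertips are really about 29 mm higher than the reported tool position. My first grasp of weight A therefore closed on air just above it and moved nothing. I measured the offset in the depth images and allowed for it afterwards.
- **Spindle:** my camera estimate was 2–3 mm off along the jaws. I corrected it by a light touch (about 3 N) before gripping.

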